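Fit a badge-press die and pull-test its bayonet

TASK

Fit the small blue-banded die in the badge press: lugs down through the gaps in the collar, push it down on the sprung white pad, turn it clockwise until the lugs are under the brass keepers and let it spring up. Then prove that it holds: pull it straight up with about 15 newtons for a good two seconds, never more than 25, and let go, leaving it locked in. Do not force it at any time, and leave the other things on the table where they are.

Things in the scene. Friction and masses are not known exactly. Their poses are not given: they have to be found in the camera images.
- die: small round aluminium press die with a blue band, loose: 56 mm diameter, 60 mm tall, 0.16 to 0.24 kg. Origin: centre of its underside, z up. Two alike steel lugs at its foot, along its +x and -x: 12 mm wide, 3 to 9 mm above the underside, out to 36 mm from the axis. Lower rim chamfered. Grip it about 46 mm above the underside: in the press the collar hides up to 20 mm of it
- lug (a point): outer end of the lug on the die's +x side: 36 mm from the die's axis, 6 mm above its underside; the other lug is opposite
- collar: round steel bayonet collar on the press, 88 mm across, 24 mm tall, bore 59 mm. Origin: centre of its foot, 24 mm above the table, z up. The lugs drop in at the gaps (see point gap) and turn 65 degrees clockwise under the lip to the keepers (red dots), where they lie along the collar's x axis, with 6 degrees of play either way; a stop ends the turn. Locked, the die's underside is 10 mm above the origin
- gap (a point): middle of one of the two opposite gaps in the collar's lip (white dots), 34 mm from its axis, at the height of its top; each gap is 38 degrees wide. Its line from the centre is the collar's x axis turned 65 degrees anticlockwise seen from above. Beside it the lip's underside is 16.5 mm above the collar's origin: the die passes with its underside 4.5 (bottom) to 7.5 mm above that origin
- keepers: two brass keeper plates in the collar's lip, on its x axis, each 36 degrees wide; origin and axes as the collar. Undersides 19 mm above the origin: notches 2.5 mm deep into which the lugs spring up and which hold them against turning back. They take the pull and do not give
- pad: white nylon pad, 50 mm across, 6 mm thick, on a spring inside the collar; it only slides up and down. Origin: centre of its underside, at rest 6 mm above the collar's origin (its top 12 mm); it can sink 7.5 mm. It pushes up with 4 N plus 1 N per mm sunk: takes the die's weight without sinking, about 6.5 N more push lets the lugs pass under the lip, 9.5 N bottoms it; it presses a locked die against the keepers with 4 N
- press: hand-lever badge press bolted to the table, base plate 150 x 380 mm. Origin: centre of the base plate, at table height; y along it. The collar is at y = -110 mm on the pulled-out die slide; the punch, column and red lever, up to 490 mm tall, stand at y = +40 to +225 mm
- big_die: larger steel die with a yellow band, loose, 80 mm diameter, 40 mm tall, no lugs, not wanted now. Origin: centre of its underside
- tray: clear plastic tray with finished badges, loose, 80 x 80 x 25 mm (x, y, z). Origin: centre of its underside
- shells: stack of five steel badge shells, loose, 58 mm diameter, 20 mm tall. Origin: centre of its underside
There are look-alikes about, which are no part of the job. Leave any orange look-alike of the die alone.

How it is judged:
By the outcome, as a careful person would: the job done as asked, in the order asked, and still so for the second after the job is handed in, with the robot touching nothing.
It also fails if it takes over 62 s, if anything falls off the work surface, if the arm or the gripper's body presses on something with over 40 N, if the wrist force passes 120 N, or if a joint passes its speed limit or range.

ROBOT

A 7-joint arm with a two-finger parallel gripper is mounted at the origin on the work surface. World frame = base frame: x ahead of the robot, y to its left, z up, the work surface at z = 0. Lengths are in m, angles in rad, forces in N, time in s.
With the tool pointing down it reaches from about 0.4 to 0.85 m from the base axis. Payload 4.5 kg.
Tool frame: the origin (TCP) lies between the finger pads; the fingertips stand 14 mm ahead of it and the grasp point (between the pads) lies 5 mm behind it; z points along the fingers, y is the line along which they close (so a half turn about z gives the same grasp; the last joint's range is limited). The gripper opens to 85 mm and grips with 20 to 120 N. Pads are 22 mm wide; open, the fingers measure 114 mm over their backs; the gripper's body (76 mm by 85 mm) begins 54 mm behind the grasp point. The pads swing forward as they close: fully open they stand 13 mm farther back than shut.
Start: joints at [1.199, 0.689, -0.195, 1.565, 0.157, 0.902, -0.215], TCP at [0.247, -0.574, 0.245] pointing down, gripper open.
Joint ranges: [-3.01, 3.01], [-0.46, 2.08], [-1.47, 1.51], [0.13, 2.56], [-1, 4.14], [0.04, 2.09], [-2.66, 2.66]. Speed limits (rad/s): [2.57, 2.57, 3.14, 3.14, 3.14, 3.14, 3.14].

INTERFACE

Orientations are given as a unit quaternion [x, y, z, w].
In Python, from station import env, read_camera, camera_params gives the robot as it stands. The module is installed in compiled form; this text tells all that it offers.
- The arm moves only by the tool drive_tool, never from a script. Its argument "moves" is a list of rows, each an object with "dp": the shift along the tool's x, y, z in cm, a list of three; "twist": the turn, a rotation vector about the tool's x, y, z in rad, a list of three. A call has 1 to 12 rows; each row shifts and turns the commanded pose from where the row before left it, along the tool's axes as they then stand; what a row does not reach is not made up. A row lasts 1/8 s, in which the tool goes at most 62.5 mm and 10.7 degrees, less where a joint would pass 70% of its speed; a pose out of reach is approached as far as the arm can. A call is refused whole if a number of a shift passes 6.25 or a number of a turn 0.188, either way. A call with a gripper value outside its range is refused whole. "grip" is the finger opening in cm, from 0 to 8.54, set as the call begins (left out, the last holds). The fingers move at their own pace and stop on an object; "force" is the grip in N (left out, the last holds). Time passes only in rows, so rows that do not move let the fingers close. It gives the time, the measured TCP pose, the force, the opening and the grip force at its end, in the units of the state.
- env.state(): the state, without advancing time (a new reading comes with each control period).
- read_camera(name): name is "scene" or "side" or "wrist"; returns the picture (400x640x3 uint8, blue, green, red); there is no depth.
- camera_params(name): a dict with "K" (3x3 intrinsics, pixels), "dist_coeffs" ([k1, k2, p1, p2, k3] as OpenCV has them; the pictures are not rectified), "camera_from_world" (4x4, takes a point from world to camera coordinates); the wrist camera has in their place "T_tool_cam" (4x4, takes a point from camera to tool coordinates, whose origin is the TCP and whose axes are the flange's). Camera axes: x right, y up, looking along -z (the intrinsics and any distortion apply to the point x, -y, -z); pixel columns grow to the right and rows downward; lengths in m; the calibration is good to about 2 mm. A picture is of the moment at which its call begins: read the wrist's pose just before it. camera_params takes no time and is no camera call.
- env.hand_in(): hands the job in; it is judged then, once.
The state is a dict: "clock": time; "joints": joint angles; "joint_velocities": joint speeds; "tau": joint torques, N m; "tcp_pos": TCP position; "tool_rot": TCP orientation; "ft_force": force on the tool from outside, world axes, zero at the start; "wrist_torque": the same for the moment, N m; "width": finger opening in m; "grasp_force": force on a finger pad.
Only numpy, scipy, OpenCV 4.12 (cv2) and the standard library are available. Lean on these libraries where they do the work, as an engineer would, in place of code of your own. Each camera call takes 0.05 s, during which the arm holds its last target. There are 200 camera calls.

## Working session

There is one attempt and no reset: what is moved stays moved. The work goes in short steps, Python scripts to look and compute and a tool call to move; the robot and the scene stay as the last step left them, time stands still between calls to the robot, and variables do not carry over. Pictures are saved under pics/ and viewed, at most 10 in all, crops included, and the job is handed in when it is done.

Besides the shell and the picture viewer there is one more tool, called after "Request:" by a JSON object that holds its "api" and its "payload". drive_tool: Moves the arm, as the interface text tells. Its arguments: {"type":"object","properties":{"moves":{"type":"array"},"grip":{"type":"number"},"force":{"type":"number"}},"required":["moves"]}

```bash
mkdir -p pics; cat > h.py <<'E'
import numpy as np, cv2
from station import env, read_camera, camera_params
from scipy.spatial.transform import Rotation as R
def cam(name, st=None):
    p=camera_params(name); K=np.array(p["K"]); d=np.array(p["dist_coeffs"])
    if name=="wrist":
        T=np.eye(4); T[:3,:3]=R.from_quat(st["tool_rot"]).as_matrix(); T[:3,3]=st["tcp_pos"]
        W=T@np.array(p["T_tool_cam"])
    else: W=np.linalg.inv(np.array(p["camera_from_world"]))
    return K,d,W   # W: world from cam
def ray(c,uv):
    K,d,W=c; q=cv2.undistortPoints(np.array([[uv]],float),K,d)[0,0]
    v=W[:3,:3]@np.array([q[0],-q[1],-1.]); return W[:3,3],v/np.linalg.norm(v)
def atz(c,uv,z):
    o,v=ray(c,uv); return o+v*(z-o[2])/v[2]
def tri(rs):
    A=0;b=0
    for o,v in rs:
        P=np.eye(3)-np.outer(v,v); A=A+P; b=b+P@o
    x=np.linalg.solve(A,b); return x,[np.linalg.norm((np.eye(3)-np.outer(v,v))@(x-o)) for o,v in rs]
def proj(c,X):
    K,d,W=c; q=np.linalg.inv(W)@np.append(X,1); q=q[:3]*[1,-1,-1]
    return cv2.projectPoints(q.reshape(1,1,3),np.zeros(3),np.zeros(3),K,d)[0].ravel()
E
python3 - <<'E'
from h import *
np.set_printoptions(precision=3,suppress=True)
s=env.state(); print(s)
for n in("scene","side","wrist"):
    im=read_camera(n); cv2.imwrite(f"pics/{n}0.png",im)
    c=cam(n,s); print(n,c[0].ravel(),c[1],c[2])
E
```

```text
{'clock': 0.0, 'joints': array([ 1.199,  0.69 , -0.195,  1.566,  0.157,  0.903, -0.215]), 'joint_velocities': array([ 0.002,  0.002,  0.   , -0.001, -0.001,  0.   , -0.001]), 'tau': array([  0.   , -53.962,  -1.266, -15.854,   0.009,   0.009,   0.   ]), 'tcp_pos': array([ 0.246, -0.574,  0.244]), 'tool_rot': array([ 0.979,  0.202, -0.   , -0.001]), 'ft_force': array([ 0.002, -0.546,  0.044]), 'wrist_torque': array([-0.032, -0.   , -0.046]), 'grasp_force': 0.0, 'width': 0.08549576336565058}
scene [372.766   0.    318.981   0.    372.766 199.86    0.      0.      1.   ] [0.006 0.    0.    0.    0.   ] [[ 0.074 -0.512  0.856  1.384]
 [ 0.997  0.034 -0.066 -0.156]
 [ 0.004  0.858  0.513  0.62 ]
 [ 0.     0.     0.     1.   ]]
side [440.658   0.    321.981   0.    440.658 198.725   0.      0.      1.   ] [-0.088  0.     0.     0.     0.   ] [[-0.953  0.234 -0.193  0.297]
 [-0.303 -0.73   0.613  0.585]
 [ 0.002  0.642  0.766  0.897]
 [ 0.     0.     0.     1.   ]]
wrist [342.194   0.    319.82    0.    342.194 201.533   0.      0.      1.   ] [0.015 0.    0.    0.    0.   ] [[ 0.396  0.881  0.261  0.312]
 [-0.918  0.38   0.111 -0.546]
 [-0.001 -0.283  0.959  0.374]
 [ 0.     0.     0.     1.   ]]
```

View pics/scene0.png

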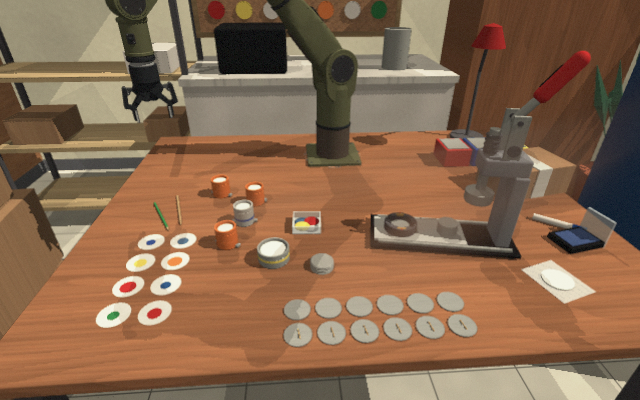

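View pics/side0.png

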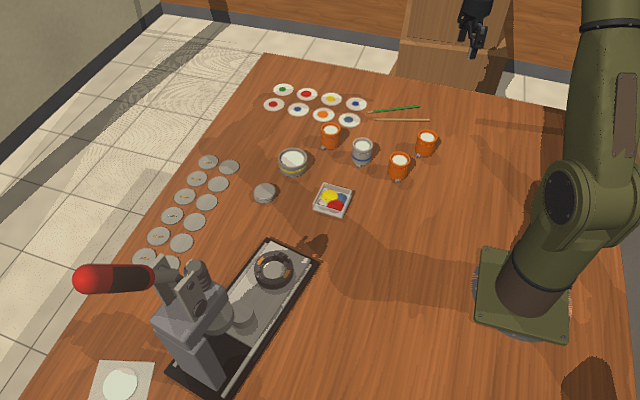

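The scene view shows the blue-banded die at about (243,206) top, with orange ones at (221,181), (255,188), (227,229) and the collar at (401,223). In the side view the die top is at (362,146) and the collar at (273,268). I'll enlarge both regions.

```bash
python3 - <<'E'
from h import *
a=cv2.imread("pics/scene0.png"); b=cv2.imread("pics/side0.png")
f=lambda i,x,y,w,h:cv2.resize(i[y:y+h,x:x+w],(400,300),interpolation=cv2.INTER_CUBIC)
cv2.imwrite("pics/m.png",np.vstack([np.hstack([f(a,200,165,100,75),f(a,360,195,100,75)]),np.hstack([f(b,320,120,100,75),f(b,225,235,100,75)])]))
cs,cd=cam("scene"),cam("side")
def T(n,u,v): x,e=tri([ray(cs,u),ray(cd,v)]); print(n,x.round(4),np.round(e,4))
T("die top",(243,206),(362,146)); T("collar",(401,223),(273,268))
T("o1",(221,181),(427,135));T("o2",(255,188),(399,159));T("o3",(227,229),(330,128));T("tray",(307,222),(333,200))
E
```

```text
die top [ 0.4616 -0.3036  0.0552] [0.0002 0.0002]
collar [0.5568 0.1313 0.0426] [0.0024 0.0024]
o1 [ 0.2971 -0.3941  0.0574] [0.006 0.006]
o2 [ 0.3542 -0.2793  0.0564] [0.003 0.003]
o3 [ 0.5683 -0.3385  0.0568] [0.0058 0.0058]
tray [ 0.4919 -0.1233  0.0135] [0.0018 0.0018]
```

View pics/m.png

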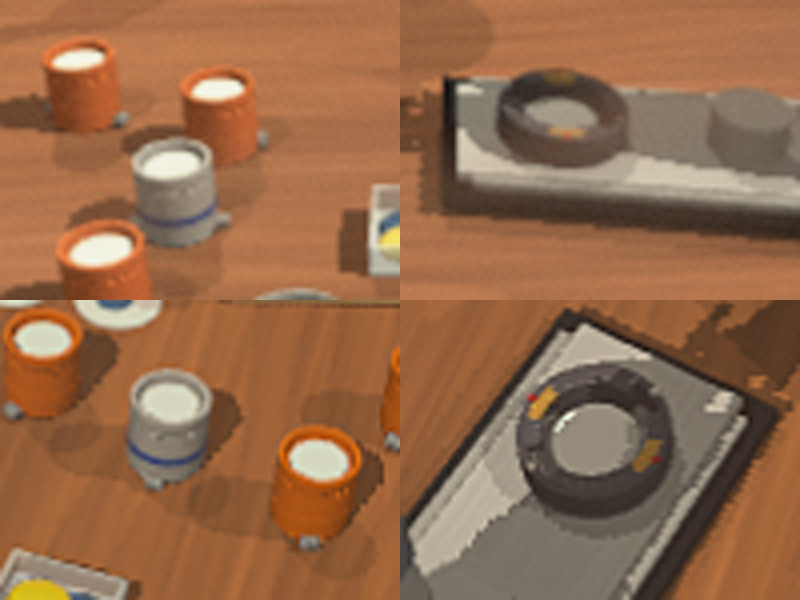

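```bash
python3 - <<'E'
from h import *
cs,cd=cam("scene"),cam("side")
def T(n,u,v): x,e=tri([ray(cs,u),ray(cd,v)]); print(n,x.round(4),np.round(e,4)); return x
l=T("lug",(255.5,220),(358.5,165)); d=np.array([.4616,-.3036,0])
print("lug z6", atz(cs,(255.5,220),.006),atz(cd,(358.5,165),.006),np.degrees(np.arctan2(*(l-d)[1::-1])))
a=atz(cd,(225+142/4,235+102/4),.048);b=atz(cd,(225+247/4,235+156/4),.048)
m=(a+b)/2;print("keepers",a,b,m,np.degrees(np.arctan2(*(b-a)[1::-1])),np.linalg.norm(a-b))
print(atz(cs,(360+162/4,195+77/4),.048),atz(cs,(360+167/4,195+132/4),.048))
for s in(65,-115):
    t=np.arctan2(*(b-a)[1::-1])+np.radians(s); g=m+.034*np.array([np.cos(t),np.sin(t),0]);print("gap",s,g,(proj(cd,g)-[225,235])*4+[400,300])
# tilt of tool, move to above die at z .25 yaw -15.5
s=env.state(); print("dxyz tool frame cm",R.from_quat(s["tool_rot"]).inv().apply(np.array([.462,-.304,.2])-s["tcp_pos"])*100)
E
```

```text
lug [ 0.4616 -0.2733  0.007 ] [0.0017 0.0017]
lug z6 [ 0.46228734 -0.27213657  0.006     ] [ 0.46144858 -0.27650283  0.006     ] 89.95133705782725
keepers [0.58835791 0.12233834 0.048     ] [0.51973608 0.13682654 0.048     ] [0.554047   0.12958244 0.048     ] 168.0781692950799 0.07013460738514839
[0.52376062 0.14027402 0.048     ] [0.58989722 0.12606818 0.048     ]
gap 65 [0.53362235 0.10240094 0.048     ] [645.29327748 398.74788975]
gap -115 [0.57447164 0.15676394 0.048     ] [541.26667649 459.351762  ]
dxyz tool frame cm [ 30.4501968  -16.27771752   4.48881998]
```

Request:
{"api": "drive_tool", "payload": {"moves": [{"dp": [5,-2.7,0],"twist": [0,0,0]},{"dp": [5,-2.7,0],"twist": [0,0,0]},{"dp": [5,-2.7,0.5],"twist": [0,0,0]},{"dp": [5,-2.7,1],"twist": [0,0,0]},{"dp": [5,-2.7,1],"twist": [0,0,0]},{"dp": [5,-2.7,1],"twist": [0,0,0]},{"dp": [0,0,0],"twist": [0,0,-0.185]},{"dp": [0,0,0],"twist": [0,0,-0.185]},{"dp": [0,0,0],"twist": [0,0,-0.185]},{"dp": [0,0,0],"twist": [0,0,-0.185]},{"dp": [0,0,0],"twist": [0,0,-0.185]},{"dp": [0,0,0],"twist": [0,0,-0.185]}]}}

```text
clock: 1.65
tcp_pos: [0.4582, -0.307, 0.2101]
tool_rot: [0.724, 0.69, -0.0, -0.0]
ft_force: [0.2, -0.3, -0.1]
width: 0.0855
grasp_force: 0.0
```

Request:
{"api": "drive_tool", "payload": {"moves": [{"dp": [0,0,0],"twist": [0,0,-0.185]},{"dp": [0,0,0],"twist": [0,0,-0.185]},{"dp": [0,0,0],"twist": [0,0,-0.185]},{"dp": [0,0,0],"twist": [0,0,-0.185]},{"dp": [0,0,0],"twist": [0,0,-0.185]},{"dp": [0,0,0],"twist": [0,0,-0.185]},{"dp": [0,0,0],"twist": [0,0,-0.185]},{"dp": [0,0,0],"twist": [0,0,0]},{"dp": [0,0,0],"twist": [0,0,0]}]}}

```text
clock: 2.78
tcp_pos: [0.4583, -0.3071, 0.2102]
tool_rot: [0.166, 0.986, -0.0, -0.0]
ft_force: [0.2, 0.5, 1.3]
width: 0.0854
grasp_force: 0.0
```

```bash
cat > look.py <<'E'
from h import *
import sys
s=env.state(); im=read_camera("wrist"); cv2.imwrite(f"pics/{sys.argv[1]}.png",im)
import pickle; pickle.dump(s,open(f"{sys.argv[1]}.pkl","wb"))
M=R.from_quat(s["tool_rot"]).as_matrix()
print(s["clock"],s["tcp_pos"],"yaw x",np.degrees(np.arctan2(M[1,0],M[0,0])),"z",M[:,2],s["joints"],s["ft_force"],s["width"])
E
python3 look.py w1
```

```text
2.775 [ 0.45828919 -0.30707233  0.2101673 ] yaw x 160.86262290968295 z [-2.32109638e-04 -4.52033619e-06 -9.99999973e-01] [ 0.98435398  0.75703792 -0.83655199  1.80772263  0.70545378  0.9049453
  1.0587315 ] [0.19773085 0.5499391  1.28539042] 0.08540191818323853
```

View pics/w1.png

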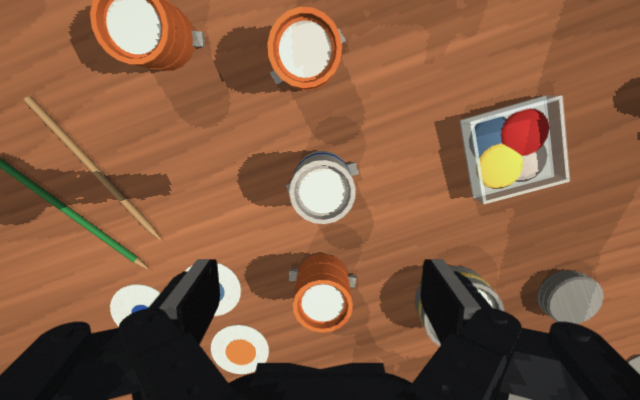

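Wrist view: die top centre is at about (323,191), with lugs at (352,170) and (291,187).

```bash
python3 - <<'E'
from h import *; import pickle
s=pickle.load(open("w1.pkl","rb")); c=cam("wrist",s); cs,cd=cam("scene"),cam("side")
x,e=tri([ray(c,(323,191)),ray(cs,(243,206)),ray(cd,(362,146))]);print(x,e)
p=atz(c,(323,191),.06);print(p)
a=atz(c,(352,170),.006);b=atz(c,(291,188),.006);print(a,b,(a+b)/2,np.linalg.norm(a-b),np.degrees(np.arctan2(*(a-b)[1::-1])))
for t in(p,x):print(R.from_quat(s["tool_rot"]).inv().apply(np.array([t[0],t[1],.041])-s["tcp_pos"])*100)
E
```

```text
[ 0.46132947 -0.30475009  0.05463644] [np.float64(0.0014448983839988041), np.float64(0.0010872929108405416), np.float64(0.0007670256604520041)]
[ 0.45986229 -0.30577741  0.06      ]
[ 0.46244319 -0.27588998  0.006     ] [ 0.45991115 -0.33930083  0.006     ] [ 0.46117717 -0.30759541  0.006     ] 0.06346138349911858 87.71335209654886
[-0.10984865  0.17526628 16.91669268]
[-0.21477893  0.32041985 16.91665816]
```

Request:
{"api": "drive_tool", "payload": {"moves": [{"dp": [-0.2,0.3,4],"twist": [0,0,0]},{"dp": [0,0,5],"twist": [0,0,0]},{"dp": [0,0,4],"twist": [0,0,0]},{"dp": [0,0,2.5],"twist": [0,0,0]},{"dp": [0,0,1.4],"twist": [0,0,0]},{"dp": [0,0,0],"twist": [0,0,0]},{"dp": [0,0,0],"twist": [0,0,0]}]}}

```text
clock: 3.7
tcp_pos: [0.4621, -0.305, 0.0423]
tool_rot: [0.165, 0.986, -0.0, 0.001]
ft_force: [0.7, -0.9, 0.6]
width: 0.0857
grasp_force: 0.0
```

Request:
{"api": "drive_tool", "payload": {"moves": [{"dp": [0,0,0],"twist": [0,0,0]},{"dp": [0,0,0],"twist": [0,0,0]},{"dp": [0,0,0],"twist": [0,0,0]},{"dp": [0,0,0],"twist": [0,0,0]},{"dp": [0,0,0],"twist": [0,0,0]},{"dp": [0,0,0],"twist": [0,0,0]},{"dp": [0,0,0],"twist": [0,0,0]},{"dp": [0,0,0],"twist": [0,0,0]}], "grip": 4.5, "force": 60}}

```text
clock: 4.7
tcp_pos: [0.4616, -0.3053, 0.0425]
tool_rot: [0.165, 0.986, -0.001, 0.001]
ft_force: [0.2, -0.3, 6.4]
width: 0.0547
grasp_force: 62.5
```

Request:
{"api": "drive_tool", "payload": {"moves": [{"dp": [0,0,-2],"twist": [0,0,0]},{"dp": [0,0,-4],"twist": [0,0,0]},{"dp": [0,0,-4],"twist": [0,0,0]},{"dp": [0,0,-3],"twist": [0,0,0]},{"dp": [0.6,5,0],"twist": [0,0,0]},{"dp": [0.6,5,0],"twist": [0,0,0]},{"dp": [0.6,5,0],"twist": [0,0,0]},{"dp": [0.6,5,0],"twist": [0,0,0]},{"dp": [0.6,5,0],"twist": [0,0,0]},{"dp": [0.6,5,0],"twist": [0,0,0]},{"dp": [0.6,5,0],"twist": [0,0,0]},{"dp": [0.6,5,0],"twist": [0,0,0]}]}}

```text
clock: 6.2
tcp_pos: [0.5457, 0.0904, 0.1713]
tool_rot: [0.165, 0.986, -0.0, -0.0]
ft_force: [0.5, -0.1, -2.0]
width: 0.0544
grasp_force: 64.0
```

Request:
{"api": "drive_tool", "payload": {"moves": [{"dp": [0.7,4.1,0],"twist": [0,0,0]},{"dp": [0,0,0],"twist": [0,0,0.151]},{"dp": [0,0,0],"twist": [0,0,0.151]},{"dp": [0,0,0],"twist": [0,0,0.151]},{"dp": [0,0,0],"twist": [0,0,0.151]},{"dp": [0,0,0],"twist": [0,0,0]},{"dp": [0,0,0],"twist": [0,0,0]},{"dp": [0,0,0],"twist": [0,0,0]}]}}

```text
clock: 7.2
tcp_pos: [0.5524, 0.1301, 0.1712]
tool_rot: [0.45, 0.893, -0.0, -0.0]
ft_force: [-0.5, 0.4, -1.8]
width: 0.0545
grasp_force: 64.0
```

```bash
python3 look.py w2; python3 - <<'E'
from h import *
a=read_camera("side");b=cv2.imread("pics/w2.png");d=read_camera("scene")
f=lambda i,x,y,w,h:cv2.resize(i[y:y+h,x:x+w],(400,300),interpolation=cv2.INTER_CUBIC)
cv2.imwrite("pics/m2.png",np.vstack([np.hstack([f(a,210,185,160,120),f(d,340,150,120,90)]),np.hstack([f(b,0,0,640,400),f(b,220,130,200,150)])]))
E
```

```text
7.2 [0.55240895 0.13006492 0.17119198] yaw x 126.51466139642203 z [-2.53430301e-04  6.33718231e-05 -9.99999966e-01] [ 0.01922132  0.76585677 -0.57393414  1.80137703  0.58426942  0.75051425
 -0.23011413] [-0.53678266  0.41749665 -1.78767381] 0.054475976939059846
```

View pics/m2.png

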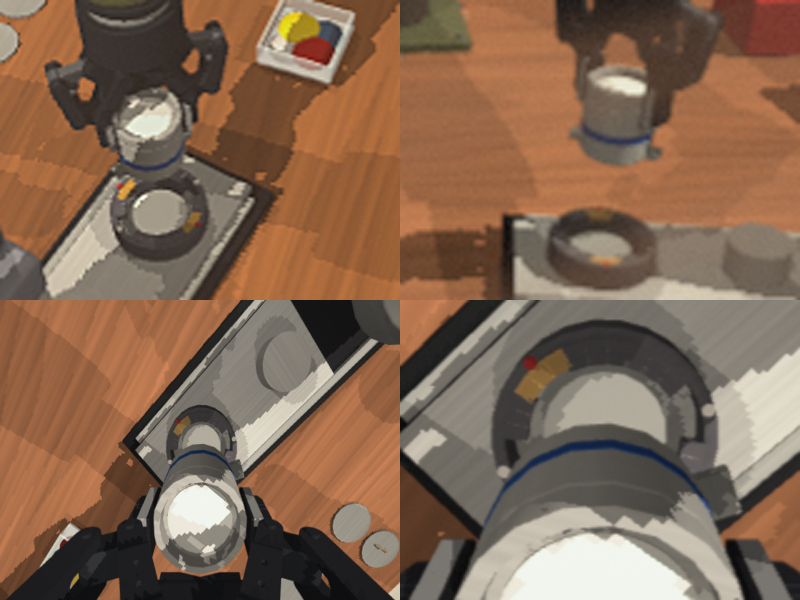

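View pics/w2.png

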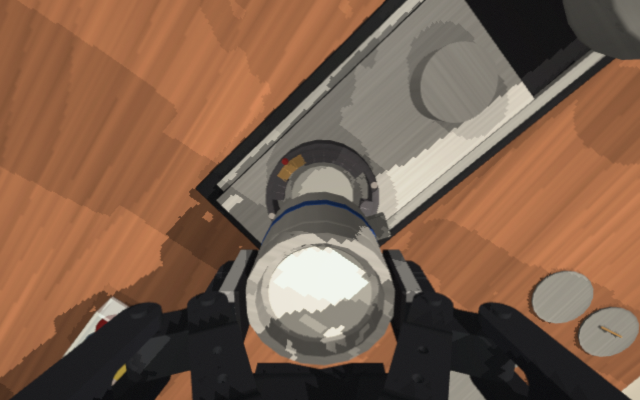

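In w2 the gap dots are at (374,185) and (271.5,215.5), a keeper dot is at (285,161.5), and one lug end is near (388,226). In the scene view the lugs are at about (392.5,189.6) and (416.5,195.6).

```bash
python3 - <<'E'
from h import *; import pickle
np.set_printoptions(precision=4,suppress=True)
s=pickle.load(open("w2.pkl","rb")); c=cam("wrist",s); cs,cd=cam("scene"),cam("side")
ang=lambda v:np.degrees(np.arctan2(v[1],v[0]))
a=atz(c,(374,185),.048);b=atz(c,(271.5,215.5),.048);print("gaps",a,b,"mid",(a+b)/2,np.linalg.norm(a-b),ang(a-b))
k=atz(c,(285,161.5),.048);print("keeper dot",k,ang(k-(a+b)/2),np.linalg.norm((k-(a+b)/2)))
lw=atz(c,(388,226),.135);print("lug wrist",lw)
l1=atz(cs,(392.5,189.6),.135);l2=atz(cs,(416.5,195.6),.135);print("lugs scene",l1,l2,(l1+l2)/2,ang(l2-l1),np.linalg.norm(l1-l2))
# die top in wrist: outer ellipse centre approx (319,298)
print("dietop",atz(c,(319,298),.1287+.06))
# side die top/collar: crop scale 2.5
print("dietop side",atz(cd,(210+150/2.5,185+118/2.5),.187),"scene",atz(cs,(340+617/3.333,150+84/3.333),.187))
for t in((a+b)/2,):print("tool d",R.from_quat(s["tool_rot"]).inv().apply(t-s["tcp_pos"])*100)
E
python3 - <<'E'
import cv2,numpy as np
E
```

```text
gaps [0.5787 0.1622 0.048 ] [0.5301 0.0957 0.048 ] mid [0.5544 0.1289 0.048 ] 0.08238302567996811 53.800274996645534
keeper dot [0.5142 0.1367 0.048 ] 169.03839336420066 0.040886386979323536
lug wrist [0.5743 0.1582 0.135 ]
lugs scene [0.5348 0.1054 0.135 ] [0.5703 0.1597 0.135 ] [0.5526 0.1325 0.135 ] 56.9011342273777 0.06491750265670598
dietop [0.5508 0.1304 0.1887]
dietop side [0.5481 0.1317 0.187 ] scene [0.5744 0.4339 0.187 ]
tool d [-0.2118  0.0923 12.3191]
```

Request:
{"api": "drive_tool", "payload": {"moves": [{"dp": [-0.25,0.1,1],"twist": [0,0,0]},{"dp": [0,0,3],"twist": [0,0,0]},{"dp": [0,0,3],"twist": [0,0,0]},{"dp": [0,0,0.6],"twist": [0,0,0]},{"dp": [0,0,0],"twist": [0,0,0]},{"dp": [0,0,0],"twist": [0,0,0]}]}}

```text
clock: 8.1
tcp_pos: [0.5556, 0.1292, 0.0963]
tool_rot: [0.451, 0.893, 0.001, 0.001]
ft_force: [-0.1, 0.1, -2.5]
width: 0.0546
grasp_force: 64.1
```

```bash
python3 look.py w3; python3 - <<'E'
from h import *
a=read_camera("side");b=cv2.imread("pics/w3.png");d=read_camera("scene");cv2.imwrite("pics/s3.png",a);cv2.imwrite("pics/c3.png",d)
f=lambda i,x,y,w,h:cv2.resize(i[y:y+h,x:x+w],(400,300),interpolation=cv2.INTER_CUBIC)
cv2.imwrite("pics/m3.png",np.vstack([np.hstack([f(a,225,215,100,75),f(d,360,170,100,75)]),np.hstack([f(b,220,130,200,150),f(b,260,140,100,75)])]))
E
```

```text
8.1 [0.55558067 0.12915324 0.09630193] yaw x 126.44061888418193 z [ 1.93124450e-03  7.81043174e-04 -9.99997830e-01] [-0.02964396  0.87180904 -0.48582723  1.84008933  0.68402202  0.60111263
 -0.31233433] [-0.08883629  0.08760649 -2.541427  ] 0.05455561111121869
```

View pics/m3.png

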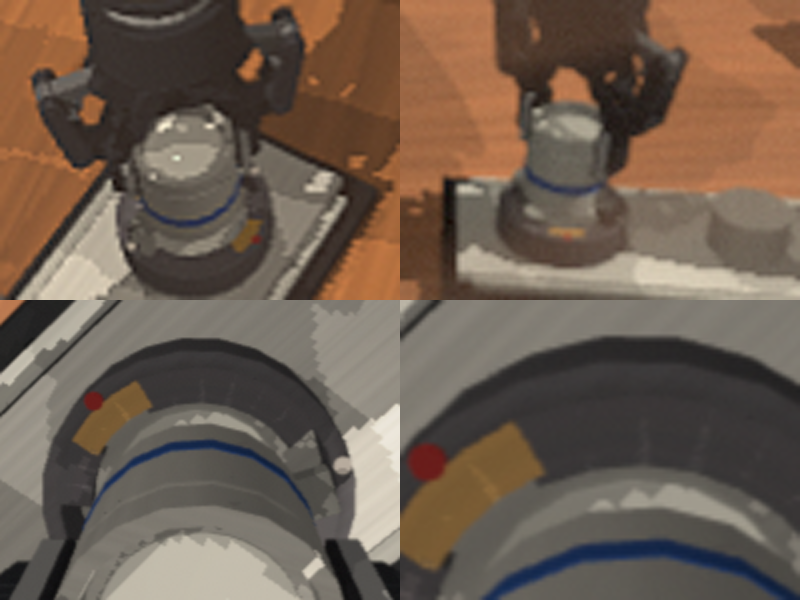

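```bash
python3 - <<'E'
from h import *; import pickle
np.set_printoptions(precision=4,suppress=True)
s=pickle.load(open("w3.pkl","rb")); c=cam("wrist",s)
g=atz(c,(391,212),.048);k=atz(c,(266.5,180.5),.048);print(g,k,np.linalg.norm(g-k),2*.041*np.sin(np.radians(57.5)))
m=(g+k)/2; u=(g-k)/np.linalg.norm(g-k); n=np.array([u[1],-u[0],0]); n*=-np.sign(n@(m-s["tcp_pos"]*[1,1,0]-[0,0,.048]))
cen=m+n*.041*np.cos(np.radians(57.5)); print("centre",cen,s["tcp_pos"])
# collar outer edge fit in the picture: top row at crop (200,338)-> and left (43,500), right(352,500)
P=np.array([atz(c,(220+x/2,130+(y-300)/2),.048) for x,y in((200,338),(100,373),(60,420),(44,480),(300,373),(340,420),(354,480))])
A=np.c_[2*P[:,:2],np.ones(len(P))];q=np.linalg.lstsq(A,(P[:,:2]**2).sum(1),rcond=None)[0];print("fit",q[:2],np.sqrt(q[2]+q[:2]@q[:2]))
# die cylinder silhouette at collar height on band: predicted die outline for axis at TCP (underside .0538; band ~?)
for h in(.0538,.07,.0738,.1138):
  t=np.linspace(0,2*np.pi,721);X=np.c_[s["tcp_pos"][0]+.028*np.cos(t),s["tcp_pos"][1]+.028*np.sin(t),0*t+h]
  Q=np.array([proj(c,x) for x in X]);print(h,((Q.min(0)-[220,130])*2+[0,300]),((Q.max(0)-[220,130])*2+[0,300]))
for w in(0,180):
  t=np.radians(53+w);print("lug pred",(proj(c,s["tcp_pos"]*[1,1,0]+[.036*np.cos(t),.036*np.sin(t),.0628])-[220,130])*2+[0,300])
E
```

```text
[0.5785 0.1624 0.048 ] [0.514  0.1367 0.048 ] 0.06943419825432634 0.06915809855665664
centre [0.5544 0.1291 0.048 ] [0.5556 0.1292 0.0963]
fit [0.5523 0.1324] 0.04280034183097005
0.0538 [ 98.3882 416.4324] [305.8713 609.2739]
0.07 [ 89.1613 433.342 ] [315.7494 641.6458]
0.0738 [ 86.7446 437.7902] [318.3368 650.0835]
0.1138 [ 52.802  501.0768] [354.675  766.7858]
lug pred [338.6108 493.1426]
lug pred [ 70.3303 566.7045]
```

```bash
python3 - <<'E'
from h import *; import pickle
b=cv2.imread("pics/w3.png")
s=pickle.load(open("w3.pkl","rb")); c=cam("wrist",s)
S=5;x0,y0=240,150
v=cv2.resize(b[y0:y0+110,x0:x0+160],None,fx=S,fy=S,interpolation=cv2.INTER_CUBIC)
def pl(P,col):
  Q=np.array([(proj(c,p)-[x0,y0]+.5)*S for p in P]).astype(np.int32);cv2.polylines(v,[Q],False,col,1)
t=np.linspace(0,2*np.pi,181);C=np.array([.5544,.129])
for r,z,cc in((.0295,.048,(0,255,0)),(.044,.048,(0,255,0))):pl(np.c_[C[0]+r*np.cos(t),C[1]+r*np.sin(t),0*t+z],cc)
D=s["tcp_pos"][:2];pl(np.c_[D[0]+.028*np.cos(t),D[1]+.028*np.sin(t),0*t+.0538],(255,0,255))
a=np.radians(53);e=np.array([np.cos(a),np.sin(a)]);f=np.array([-e[1],e[0]])
for z in(.0568,.0628):
 for sg in(1,-1):
  pl([np.append(D+sg*q,z) for q in(.028*e+.006*f,.036*e+.006*f,.036*e-.006*f,.028*e-.006*f)],(255,255,0))
cv2.imwrite("pics/m4.png",v)
E
```

```text
(no output)
```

View pics/m4.png

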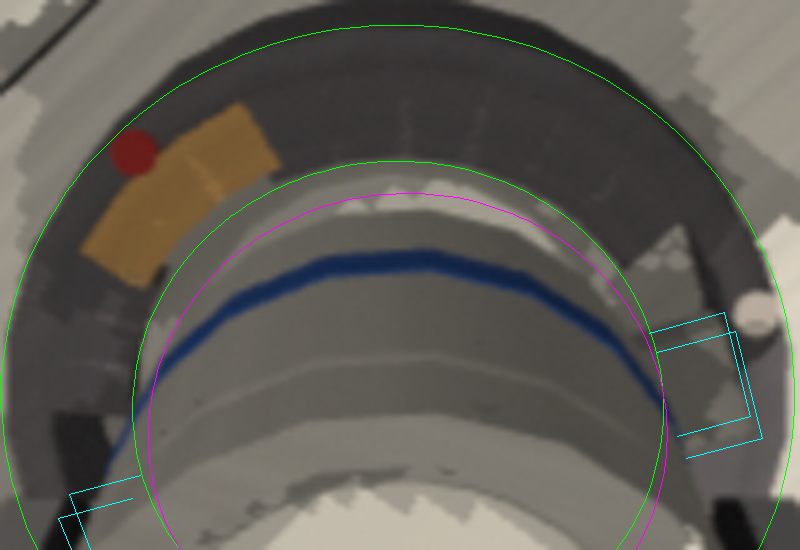

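The overlay shows the collar where expected and the die about 1 mm off toward the lower left of the image. I'll correct that and lower gently.

Request:
{"api": "drive_tool", "payload": {"moves": [{"dp": [0.1,-0.1,0],"twist": [0,0,-0.02]},{"dp": [0,0,0.3],"twist": [0,0,0]},{"dp": [0,0,0.2],"twist": [0,0,0]},{"dp": [0,0,0.2],"twist": [0,0,0]},{"dp": [0,0,0.1],"twist": [0,0,0]},{"dp": [0,0,0],"twist": [0,0,0]},{"dp": [0,0,0],"twist": [0,0,0]}]}}

```text
clock: 9.12
tcp_pos: [0.5534, 0.129, 0.0873]
tool_rot: [0.442, 0.897, 0.0, 0.0]
ft_force: [-0.1, -0.2, -2.6]
width: 0.0546
grasp_force: 64.1
```

Request:
{"api": "drive_tool", "payload": {"moves": [{"dp": [0,0,0.2],"twist": [0,0,0]},{"dp": [0,0,0.1],"twist": [0,0,0]},{"dp": [0,0,0],"twist": [0,0,0]},{"dp": [0,0,0],"twist": [0,0,0]}]}}

```text
clock: 9.62
tcp_pos: [0.5534, 0.129, 0.0843]
tool_rot: [0.442, 0.897, 0.0, 0.0]
ft_force: [0.1, 0.4, -2.9]
width: 0.0546
grasp_force: 64.1
```

Request:
{"api": "drive_tool", "payload": {"moves": [{"dp": [0,0,0.2],"twist": [0,0,0]},{"dp": [0,0,0.1],"twist": [0,0,0]},{"dp": [0,0,0],"twist": [0,0,0]},{"dp": [0,0,0],"twist": [0,0,0]}]}}

```text
clock: 10.12
tcp_pos: [0.5534, 0.129, 0.0813]
tool_rot: [0.442, 0.897, 0.0, 0.0]
ft_force: [0.3, 0.0, -1.7]
width: 0.0544
grasp_force: 64.1
```

Request:
{"api": "drive_tool", "payload": {"moves": [{"dp": [0,0,0.2],"twist": [0,0,0]},{"dp": [0,0,0.1],"twist": [0,0,0]},{"dp": [0,0,0],"twist": [0,0,0]},{"dp": [0,0,0],"twist": [0,0,0]}]}}

```text
clock: 10.62
tcp_pos: [0.5534, 0.129, 0.0785]
tool_rot: [0.442, 0.897, 0.0, 0.0]
ft_force: [-0.2, -0.2, 1.7]
width: 0.055
grasp_force: 64.1
```

Request:
{"api": "drive_tool", "payload": {"moves": [{"dp": [0,0,0.2],"twist": [0,0,0]},{"dp": [0,0,0],"twist": [0,0,0]},{"dp": [0,0,0],"twist": [0,0,0]}]}}

```text
clock: 11.0
tcp_pos: [0.5534, 0.129, 0.0764]
tool_rot: [0.442, 0.897, -0.0, 0.0]
ft_force: [-0.6, -0.2, 3.7]
width: 0.0546
grasp_force: 64.3
```

Request:
{"api": "drive_tool", "payload": {"moves": [{"dp": [0,0,0.2],"twist": [0,0,0]},{"dp": [0,0,0.2],"twist": [0,0,0]},{"dp": [0,0,0],"twist": [0,0,0]},{"dp": [0,0,0],"twist": [0,0,0]}]}}

```text
clock: 11.5
tcp_pos: [0.5534, 0.129, 0.0726]
tool_rot: [0.442, 0.897, -0.0, 0.0]
ft_force: [-1.0, 0.6, 7.7]
width: 0.0545
grasp_force: 64.6
```

Request:
{"api": "drive_tool", "payload": {"moves": [{"dp": [0,0,0],"twist": [0,0,0.06]},{"dp": [0,0,0],"twist": [0,0,0.06]},{"dp": [0,0,0],"twist": [0,0,0.06]},{"dp": [0,0,0],"twist": [0,0,0.06]},{"dp": [0,0,0],"twist": [0,0,0.06]},{"dp": [0,0,0],"twist": [0,0,0]}]}}

```text
clock: 12.25
tcp_pos: [0.5542, 0.1293, 0.0729]
tool_rot: [0.571, 0.821, 0.001, 0.001]
ft_force: [-0.7, 0.4, 6.6]
width: 0.0548
grasp_force: 64.9
```

```bash
cat > st.py <<'E'
from h import *
s=env.state();M=R.from_quat(s["tool_rot"]).as_matrix()
print(s["clock"],s["tcp_pos"].round(4),"yaw",np.degrees(np.arctan2(M[1,0],M[0,0])).round(2),s["ft_force"].round(2),s["wrist_torque"].round(3),s["width"],s["joints"].round(2))
E
python3 st.py
```

```text
12.25 [0.5542 0.1293 0.0729] yaw 110.37 [-0.67  0.43  6.57] [-0.166  0.245 -0.056] 0.05482670196705373 [-0.09  0.89 -0.38  1.85  0.63  0.51 -0.55]
```

Request:
{"api": "drive_tool", "payload": {"moves": [{"dp": [0,0,0.04],"twist": [0,0,0.06]},{"dp": [0,0,0],"twist": [0,0,0.08]},{"dp": [0,0,0],"twist": [0,0,0.08]},{"dp": [0,0,0],"twist": [0,0,0.08]},{"dp": [0,0,0],"twist": [0,0,0.08]},{"dp": [0,0,0],"twist": [0,0,0.08]},{"dp": [0,0,0],"twist": [0,0,0.08]},{"dp": [0,0,0],"twist": [0,0,0.08]},{"dp": [0,0,0],"twist": [0,0,0]},{"dp": [0,0,0],"twist": [0,0,0]}]}}

```text
clock: 13.5
tcp_pos: [0.5544, 0.1292, 0.0725]
tool_rot: [0.794, 0.608, 0.001, 0.0]
ft_force: [-0.1, 0.5, 8.7]
width: 0.0548
grasp_force: 65.0
```

```bash
python3 st.py
```

```text
13.5 [0.5544 0.1292 0.0725] yaw 74.86 [-0.09  0.52  8.7 ] [-0.027  0.181 -0.042] 0.05484885720727236 [-0.18  0.88 -0.23  1.86  0.41  0.45 -0.96]
```

Request:
{"api": "drive_tool", "payload": {"moves": [{"dp": [0,0,0],"twist": [0,0,0.06]},{"dp": [0,0,0],"twist": [0,0,0.06]},{"dp": [0,0,0],"twist": [0,0,0.05]},{"dp": [0,0,0],"twist": [0,0,0.05]},{"dp": [0,0,0],"twist": [0,0,0]},{"dp": [0,0,0],"twist": [0,0,0]}]}}

```text
clock: 14.25
tcp_pos: [0.5544, 0.1292, 0.0725]
tool_rot: [0.856, 0.517, 0.001, 0.0]
ft_force: [-1.0, -0.4, 7.3]
width: 0.055
grasp_force: 65.0
```

```bash
python3 st.py
```

```text
14.25 [0.5544 0.1292 0.0725] yaw 62.26 [-0.96 -0.39  7.28] [-0.005  0.212 -0.046] 0.055017686894161894 [-0.21  0.87 -0.18  1.86  0.33  0.43 -1.1 ]
```

Request:
{"api": "drive_tool", "payload": {"moves": [{"dp": [0,0,-0.1],"twist": [0,0,0]},{"dp": [0,0,-0.1],"twist": [0,0,0]},{"dp": [0,0,-0.1],"twist": [0,0,0]},{"dp": [0,0,-0.1],"twist": [0,0,0]},{"dp": [0,0,0],"twist": [0,0,0]},{"dp": [0,0,0],"twist": [0,0,0]}]}}

```text
clock: 15.0
tcp_pos: [0.5543, 0.1292, 0.076]
tool_rot: [0.856, 0.517, 0.001, 0.0]
ft_force: [1.9, -0.2, 4.6]
width: 0.0544
grasp_force: 64.9
```

```bash
python3 st.py
```

```text
15.0 [0.5543 0.1292 0.076 ] yaw 62.26 [ 1.91 -0.23  4.55] [ 0.056 -0.447 -0.046] 0.05437847433661497 [-0.21  0.87 -0.18  1.86  0.33  0.44 -1.1 ]
```

Request:
{"api": "drive_tool", "payload": {"moves": [{"dp": [0,0,-0.05],"twist": [0,0,0]},{"dp": [0,0,0],"twist": [0,0,0]},{"dp": [0,0,0],"twist": [0,0,0]}]}}

```text
clock: 15.38
tcp_pos: [0.5542, 0.1291, 0.0764]
tool_rot: [0.856, 0.517, 0.001, 0.0]
ft_force: [3.6, 1.3, 1.5]
width: 0.0545
grasp_force: 64.5
```

Request:
{"api": "drive_tool", "payload": {"moves": [{"dp": [0,0,-0.03],"twist": [0,0,0]},{"dp": [0,0,0],"twist": [0,0,0]},{"dp": [0,0,0],"twist": [0,0,0]}]}}

```text
clock: 15.75
tcp_pos: [0.5542, 0.1292, 0.0765]
tool_rot: [0.856, 0.517, 0.001, 0.0]
ft_force: [6.1, 1.1, -2.1]
width: 0.0545
grasp_force: 64.2
```

Request:
{"api": "drive_tool", "payload": {"moves": [{"dp": [0.01,0.03,-0.04],"twist": [0,0,0]},{"dp": [0,0,0],"twist": [0,0,0]},{"dp": [0,0,0],"twist": [0,0,0]}]}}

```text
clock: 16.12
tcp_pos: [0.5543, 0.1291, 0.0765]
tool_rot: [0.856, 0.517, 0.001, -0.0]
ft_force: [5.7, 0.6, -4.1]
width: 0.0547
grasp_force: 64.1
```

```bash
python3 st.py
```

```text
16.125 [0.5543 0.1291 0.0765] yaw 62.27 [ 5.65  0.61 -4.08] [ 0.241 -1.092  0.065] 0.05469184240679581 [-0.2   0.87 -0.18  1.86  0.32  0.44 -1.1 ]
```

Request:
{"api": "drive_tool", "payload": {"moves": [{"dp": [0.02,0.04,-0.06],"twist": [0,0,0]},{"dp": [0,0,0],"twist": [0,0,0]},{"dp": [0,0,0],"twist": [0,0,0]}]}}

```text
clock: 16.5
tcp_pos: [0.5543, 0.1292, 0.0766]
tool_rot: [0.856, 0.517, 0.0, -0.0]
ft_force: [6.2, 1.8, -7.4]
width: 0.0543
grasp_force: 65.1
```

Request:
{"api": "drive_tool", "payload": {"moves": [{"dp": [0.01,0.02,-0.05],"twist": [0,0,0]},{"dp": [0,0,0],"twist": [0,0,0]},{"dp": [0,0,0],"twist": [0,0,0]}]}}

```text
clock: 16.88
tcp_pos: [0.5543, 0.1291, 0.0767]
tool_rot: [0.856, 0.517, -0.0, -0.0]
ft_force: [6.5, 2.5, -11.5]
width: 0.0545
grasp_force: 65.7
```

Request:
{"api": "drive_tool", "payload": {"moves": [{"dp": [0.03,0.04,-0.06],"twist": [0,0,0]},{"dp": [0,0,0],"twist": [0,0,0]},{"dp": [0,0,0],"twist": [0,0,0]}]}}

```text
clock: 17.25
tcp_pos: [0.5543, 0.1291, 0.0767]
tool_rot: [0.856, 0.517, -0.001, -0.001]
ft_force: [6.4, 0.9, -15.0]
width: 0.0543
grasp_force: 66.5
```

Request:
{"api": "drive_tool", "payload": {"moves": [{"dp": [0,0,-0.01],"twist": [0,0,0]},{"dp": [0,0,0],"twist": [0,0,0]},{"dp": [0,0,0],"twist": [0,0,0]},{"dp": [0,0,0],"twist": [0,0,0]},{"dp": [0,0,0],"twist": [0,0,0]},{"dp": [0,0,0],"twist": [0,0,0]},{"dp": [0,0,0],"twist": [0,0,0]},{"dp": [0,0,0],"twist": [0,0,0]},{"dp": [0,0,0],"twist": [0,0,0]},{"dp": [0,0,0],"twist": [0,0,0]},{"dp": [0,0,0],"twist": [0,0,0]},{"dp": [0,0,0],"twist": [0,0,0]}]}}

```text
clock: 18.75
tcp_pos: [0.5543, 0.1291, 0.0767]
tool_rot: [0.856, 0.517, -0.001, -0.001]
ft_force: [6.7, 1.1, -16.1]
width: 0.0548
grasp_force: 66.5
```

Request:
{"api": "drive_tool", "payload": {"moves": [{"dp": [0,0,0],"twist": [0,0,0]},{"dp": [0,0,0],"twist": [0,0,0]},{"dp": [0,0,0],"twist": [0,0,0]},{"dp": [0,0,0],"twist": [0,0,0]},{"dp": [0,0,0],"twist": [0,0,0]},{"dp": [0,0,0],"twist": [0,0,0]},{"dp": [0,0,0],"twist": [0,0,0]},{"dp": [0,0,0],"twist": [0,0,0]},{"dp": [0,0,0],"twist": [0,0,0]},{"dp": [0,0,0],"twist": [0,0,0]},{"dp": [0,0,0],"twist": [0,0,0]},{"dp": [0,0,0],"twist": [0,0,0]}]}}

```text
clock: 20.25
tcp_pos: [0.5543, 0.1291, 0.0767]
tool_rot: [0.856, 0.517, -0.001, -0.001]
ft_force: [5.9, 1.6, -15.8]
width: 0.0545
grasp_force: 66.5
```

Request:
{"api": "drive_tool", "payload": {"moves": [{"dp": [-0.03,-0.05,0.08],"twist": [0,0,0]},{"dp": [-0.02,-0.04,0.08],"twist": [0,0,0]},{"dp": [-0.02,-0.04,0.05],"twist": [0,0,0]},{"dp": [0,0,0],"twist": [0,0,0]},{"dp": [0,0,0],"twist": [0,0,0]}]}}

```text
clock: 20.88
tcp_pos: [0.5542, 0.1292, 0.0765]
tool_rot: [0.856, 0.517, 0.001, 0.0]
ft_force: [5.3, 1.4, -1.8]
width: 0.0543
grasp_force: 67.8
```

Request:
{"api": "drive_tool", "payload": {"moves": [{"dp": [0,0,0],"twist": [0,0,0]},{"dp": [0,0,0],"twist": [0,0,0]},{"dp": [0,0,0],"twist": [0,0,0]},{"dp": [0,0,0],"twist": [0,0,0]},{"dp": [0,0,0],"twist": [0,0,0]},{"dp": [0,0,0],"twist": [0,0,0]},{"dp": [0,0,0],"twist": [0,0,0]},{"dp": [0,0,0],"twist": [0,0,0]}], "grip": 8.5}}

```text
clock: 21.88
tcp_pos: [0.5534, 0.1289, 0.0768]
tool_rot: [0.856, 0.517, -0.0, 0.0]
ft_force: [-0.4, 1.0, -0.2]
width: 0.0847
grasp_force: 0.0
```

Request:
{"api": "drive_tool", "payload": {"moves": [{"dp": [0,0,-1],"twist": [0,0,0]},{"dp": [0,0,-3],"twist": [0,0,0]},{"dp": [0,0,-4],"twist": [0,0,0]},{"dp": [0,0,-4],"twist": [0,0,0]},{"dp": [0,0,0],"twist": [0,0,0]},{"dp": [0,0,0],"twist": [0,0,0]}]}}

```text
clock: 22.62
tcp_pos: [0.553, 0.1287, 0.1968]
tool_rot: [0.856, 0.517, -0.0, 0.0]
ft_force: [-0.1, -0.5, -1.2]
width: 0.0853
grasp_force: 0.0
```

```bash
python3 look.py w5; python3 - <<'E'
from h import *
a=read_camera("side");b=cv2.imread("pics/w5.png");d=read_camera("scene")
f=lambda i,x,y,w,h:cv2.resize(i[y:y+h,x:x+w],(400,300),interpolation=cv2.INTER_CUBIC)
cv2.imwrite("pics/m5.png",np.vstack([np.hstack([f(a,225,215,100,75),f(d,200,130,280,210)]),np.hstack([f(b,220,110,200,150),f(a,160,80,320,240)])]))
E
```

```text
22.625 [0.55300039 0.128706   0.19676527] yaw x 62.26886216499883 z [-3.29564831e-04 -3.81580073e-04 -9.99999873e-01] [-0.15479494  0.68338179 -0.26176219  1.78876544  0.25586989  0.70307952
 -1.0406805 ] [-0.09268984 -0.49896533 -1.18231436] 0.08526657711108726
```

View pics/m5.png

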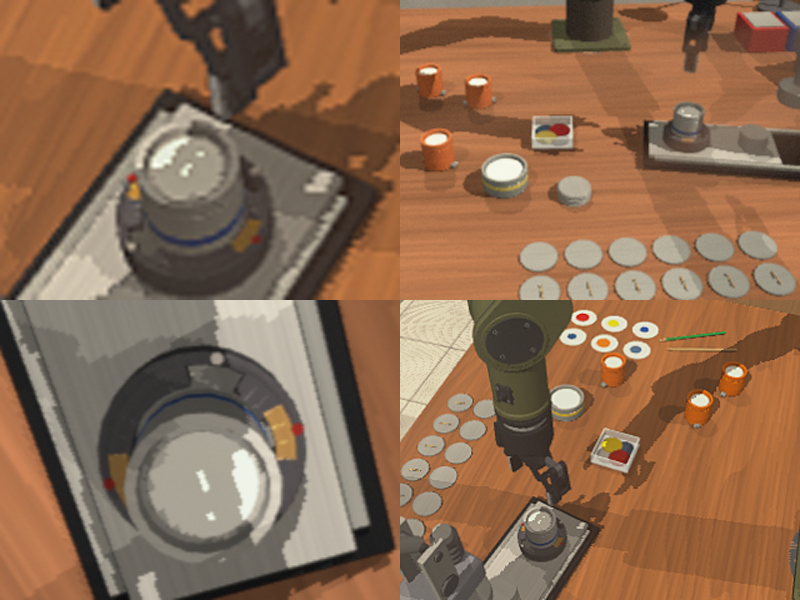

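The die sits upright and low in the collar, the gap by the white dot at (217,358) is empty with the lugs under the keepers, and everything else is where it was. I'm handing it in.

```bash
python3 -c "
from station import env
print(env.hand_in())"
```

```text
the job is handed in; nothing more can be done
None
```

The blue-banded die is locked under the brass keepers. It held a straight-up pull of about 15–16 N for 3 s, with about 6 N of sideways force alongside. It was then released, nothing else on the table was moved, and the job is handed in at about 23 s on the robot's clock.

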